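# Key the trinket-box lid onto its pin and press it shut

## Robot

A 7-joint arm with a two-finger parallel gripper is mounted at the origin on the work surface. World frame = base frame: x ahead of the robot, y to its left, z up, the work surface at z = 0. Lengths are in m, angles in rad, forces in N, time in s.
With the tool pointing down it reaches from about 0.425 to 0.925 m from the base axis. Payload 6.8 kg.
Tool frame: the origin (TCP) lies midway between the tips of the shut fingers; the grasp point (between the pads) lies 19 mm behind it; z points along the fingers, y is the line along which they close (so a half turn about z gives the same grasp; the last joint's range is limited). The gripper opens to 85 mm and grips with 20 to 120 N. Pads are 22 mm wide; open, the fingers measure 114 mm over their backs; the gripper's body (76 mm by 85 mm) begins 54 mm behind the grasp point. The pads swing forward as they close: fully open they stand 13 mm farther back than shut.
Start: joints at [1.204, 0.477, 0.022, 1.555, -0.011, 1.109, -0.083], TCP at [0.173, -0.653, 0.231] pointing down, gripper open.
Joint ranges: [-2.96, 2.96], [-0.34, 2.1], [-1.41, 1.46], [0.24, 2.44], [-1.37, 4.51], [0.17, 1.92], [-2.96, 2.96]. Speed limits (rad/s): [2.39, 2.39, 3.14, 3.14, 3.14, 3.14, 3.14].

## Interface

Orientations are given as a unit quaternion [w, x, y, z].
In Python, from station import bot, imaging gives the robot as it stands.
- The arm moves only by the tool move_arm, never from a script. Its argument "commands" is a list that holds one entry, the list of rows, each a list of 7 numbers: the shift along the tool's x, y, z in m, then the turn, a rotation vector about the tool's x, y, z in degrees, then the finger opening in m, from 0 to 0.0854. In form: [[[x, y, z, rx, ry, rz, grip], ...]]. A call has 1 to 20 rows; each row shifts and turns the commanded pose from where the row before left it, along the tool's axes as they then stand; what a row does not reach is not made up. A row lasts 1/8 s, in which the tool goes at most 62.5 mm and 10.7 degrees, less where a joint would pass 70% of its speed; a pose out of reach is approached as far as the arm can. A call is refused whole if a number of a shift passes 0.0625 or a number of a turn 10.7, either way. A call with a gripper value outside its range is refused whole. The fingers move at their own pace and stop on an object; "squeeze" is the grip in N (left out, the last holds). Time passes only in rows, so rows that do not move let the fingers close. It gives the time, the measured TCP pose, the force, the opening and the grip force at its end, in the units of the state.
- bot.get_obs(): the state, without advancing time (a new reading comes with each control period).
- imaging.read_camera(name): name is "scene" or "top" or "wrist"; returns the picture (480x640x3 uint8, red, green, blue); there is no depth.
- imaging.calibration(name): a dict with "intrinsics" (3x3 intrinsics, pixels), "extrinsics" (4x4, takes a point from camera to world coordinates); the wrist camera has in their place "mount" (4x4, takes a point from camera to tool coordinates, whose origin is the TCP and whose axes are the flange's). Camera axes: x right, y down, z forward; pixel columns grow to the right and rows downward; lengths in m; the calibration is good to about 2 mm. A picture is of the moment at which its call begins: read the wrist's pose just before it. calibration takes no time and is no camera call.
- bot.hand_in(): hands the job in; it is judged then, once.
The state is a dict: "t": time; "q": joint angles; "joint_vel": joint speeds; "joint_torque": joint torques, N m; "eef_pos": TCP position; "tool_rot": TCP orientation; "contact_force": force on the tool from outside, world axes, zero at the start; "torque": the same for the moment, N m; "gripper_width": opening from 0.0 (shut) to 1.0 (fully open); "grasp_force": force on a finger pad.
Only numpy, scipy, OpenCV 4.12 (cv2) and the standard library are available. Lean on these libraries where they do the work, as an engineer would, in place of code of your own. Each camera call takes 0.05 s, during which the arm holds its last target. There are 200 camera calls.

## Task

The trinket box on the console is not shut: its round wooden lid is turned the wrong way and stands high. With a fingertip push the lid's knob round until the notch in the lid's edge is over the steel pin on the box, then press the lid down until it is fully home. Only push and press: do not lift the lid, and leave the remote, toy block, bowl and coaster rack where they are.

Things in the scene. Friction and masses are not known exactly. Their poses are not given: they have to be found in the camera images.
- box_pin (a point): tip of the upright dark steel pin (8 mm thick, domed, 8 mm tall) on the rim of the round white ceramic trinket box; the pin's axis is 52 mm from the box's axis, so half of it shows beyond the lid's edge, on a small square lug of the rim. The box (114 mm across the rim, 50 mm high to the top of the rim, the lug reaching 68 mm from its axis) is fixed to the console
- lid_notch (a point): the mouth of the one notch in the lid's edge, on the lid's top face, 52 mm from its centre (the outer edge of the lid). The notch is 16 mm wide and about 10 mm deep towards the centre, cut through the lid. The lid can seat only when this point is over the pin (within about 4 mm sideways)
- lid_centre (a point): centre of the flat top face of the round wooden lid (104 mm across, 8 mm thick, brown with a paler flat inlay inside the rim), on the box's axis. The top face is 67 mm above the console at first and 58.5 mm when the lid is home. The lid turns about this upright axis freely either way without end stops; its seal gives steady friction (about 3 to 4 N at the knob) and it stays where it is left
- lid_knob (a point): middle of the top of the upright round dark brown knob on the lid (16 mm thick, 22 mm tall above the lid's top face), 36 mm from the lid's centre, straight across from the notch
- lid (a joint): how far the lid is pressed down, m: 0 as found (standing high, underside 1 mm above the pin's tip), 0.0085 fully home, negative if lifted. The seal makes it stay where it is left; pushing it down takes about 7 N, anywhere on its top; off the notch it stops on the pin at about 0.001 to 0.002
- remote: white remote control 160 x 44 x 18 mm lying flat, long along its x; origin at the centre of its underside. Leave alone
- block: wooden toy block, 45 mm cube; origin at the centre of its underside. Leave alone
- bowl: steel bowl 120 mm across, 50 mm high; origin at the centre of its underside. Leave alone
- rack: grey plastic coaster rack 110 x 100 mm with three cork coasters upright in its slots, 97 mm high; origin at the centre of its underside. Leave alone
Mind the look-alikes: they are no part of the job. What is shaped like the part that bears box_pin but red is not meant.

How it is judged:
At the end, for the whole second after the job is handed in: the lid is pressed down at least 6.5 of its 8.5 mm with its notch round the pin (notch mouth within 6 mm of the pin, seen from above), and the remote, block, bowl and rack are within 15 mm of where they stood (value of joint lid above 0.0065 m and horizontal distance between lid_notch and box_pin below 0.006 m and distance of each of remote, block, bowl, rack from where it was at the start of the episode below 0.015 m); the robot touches nothing.
It fails at once if the lid is lifted more than 3 mm (value of joint lid below -0.003 m).
It fails at once if a bystander is pushed, lifted or carried more than 15 mm (distance of any of remote, block, bowl, rack from where it was at the start of the episode above 0.015 m).
It also fails if it takes over 48 s, if anything falls off the work surface, if the arm or the gripper's body presses on something with over 40 N, if the wrist force passes 120 N, or if a joint passes its speed limit or range.

## Working session

There is one attempt and no reset: what is moved stays moved. The work goes in short steps, Python scripts to look and compute and a tool call to move; the robot and the scene stay as the last step left them, time stands still between calls to the robot, and variables do not carry over. Pictures are saved under pics/ and viewed, at most 10 in all, crops included, and the job is handed in when it is done.

Besides the shell and the picture viewer there is one more tool, called after "Request:" by a JSON object that holds its "api" and its "payload". move_arm: Moves the arm, as the interface text tells. Its arguments: {"type":"object","properties":{"commands":{"type":"array","items":{"type":"array","items":{"type":"array","items":{"type":"number"}}}},"squeeze":{"type":"number"}},"required":["commands"]}

```bash
mkdir -p pics
python3 - <<'E'
from station import bot, imaging
import cv2,numpy as np
o=bot.get_obs();print(o['t'],o['eef_pos'],o['tool_rot'],o['contact_force'])
a=imaging.read_camera("top");b=imaging.read_camera("scene")
cv2.imwrite("pics/top.png",a[:,:,::-1]);cv2.imwrite("pics/scene.png",b[:,:,::-1])
for n in("top","scene"):
  c=imaging.calibration(n);print(np.round(c["intrinsics"],1),np.round(c["extrinsics"],3))
print(imaging.calibration("wrist"))
E
```

```text
0.0 [ 0.17256636 -0.65193503  0.23028349] [-9.42207192e-04  9.91638781e-01  1.29041066e-01 -2.07662321e-04] [ 0.06037771  0.11171552 -0.21312361]
[[545.    0.  320.6]
 [  0.  545.  234.2]
 [  0.    0.    1. ]] [[-2.300e-02 -9.800e-01  1.980e-01  3.300e-01]
 [-1.000e+00  2.300e-02  1.000e-03  1.800e-02]
 [-6.000e-03 -1.980e-01 -9.800e-01  1.055e+00]
 [ 0.000e+00  0.000e+00  0.000e+00  1.000e+00]]
[[602.5   0.  315.6]
 [  0.  602.5 234.5]
 [  0.    0.    1. ]] [[-0.664  0.467 -0.584  1.261]
 [ 0.748  0.43  -0.506  0.644]
 [ 0.015 -0.773 -0.635  0.911]
 [ 0.     0.     0.     1.   ]]
{'intrinsics': array([[392.72790933,   0.        , 316.92293034],
       [  0.        , 392.72790933, 243.16967883],
       [  0.        ,   0.        ,   1.        ]]), 'mount': array([[ 1.90732885e-04, -9.61217010e-01, -2.75793080e-01,
         6.98135221e-02],
       [ 9.99999981e-01,  1.91760561e-04,  2.32397737e-05,
         1.58738973e-04],
       [ 3.05477698e-05, -2.75793079e-01,  9.61217029e-01,
        -1.42828481e-01],
       [ 0.00000000e+00,  0.00000000e+00,  0.00000000e+00,
         1.00000000e+00]])}
```

View pics/top.png

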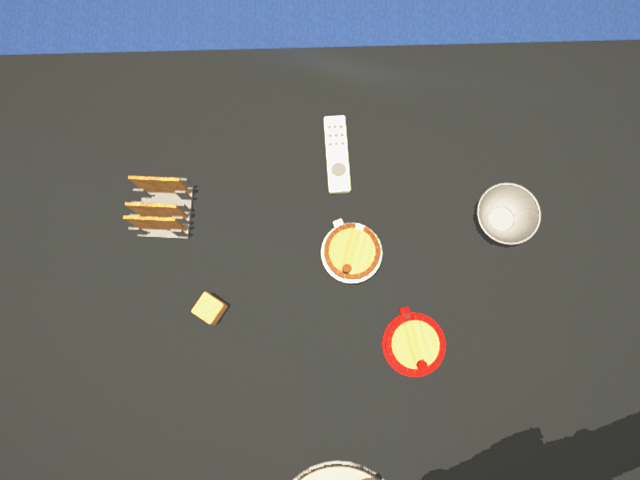

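View pics/scene.png

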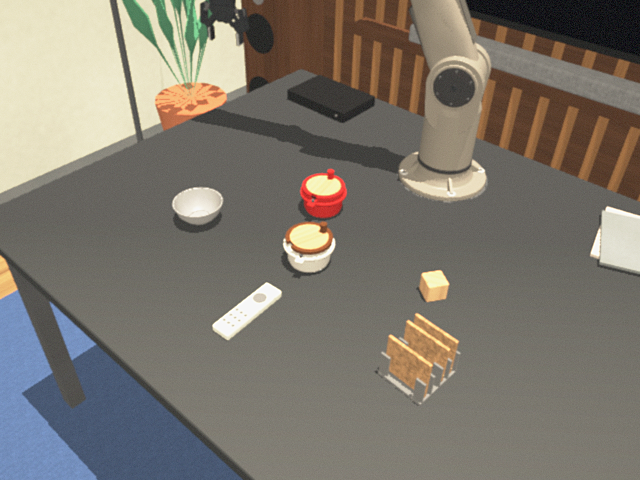

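Two boxes are possible: the white one at top (352,252) and the red one at top (414,344). The white ceramic one is meant, because the task rules out red. Its lug is near (338,223), knob near (347,268) and notch near (359,226). I'll confirm this with an enlarged crop and measure.

```bash
cat > h.py <<'E'
import cv2,numpy as np
from station import bot,imaging
def ray(cam,px,z):
    c=imaging.calibration(cam);K,E=c["intrinsics"],c["extrinsics"]
    d=E[:3,:3]@np.linalg.solve(K,[px[0],px[1],1]);o=E[:3,3]
    return (o+d*(z-o[2])/d[2])[:2]
def proj(cam,p):
    c=imaging.calibration(cam);E=np.linalg.inv(c["extrinsics"])
    q=c["intrinsics"]@(E[:3,:3]@np.array(p)+E[:3,3]);return q[:2]/q[2]
E
python3 - <<'E'
from h import *
a=cv2.imread("pics/top.png")
x0,y0=312,207
c=a[y0:y0+82,x0:x0+80]
cv2.imwrite("pics/crop.png",cv2.resize(c,None,fx=7,fy=7,interpolation=cv2.INTER_CUBIC))
hsv=cv2.cvtColor(c,cv2.COLOR_BGR2HSV)
print(hsv[61,35],hsv[45,40],hsv[45,13],hsv[17,26],hsv[19,47])
# lid = saturated pixels (brown + inlay)
m=((hsv[:,:,1]>90)&(hsv[:,:,2]>60)).astype(np.uint8)
cs,_=cv2.findContours(m,0,1);k=max(cs,key=cv2.contourArea)
h=cv2.convexHull(k);e=cv2.fitEllipse(h);print("lid ell",e)
C=ray("top",np.array(e[0])+[x0,y0],.067);print("lid centre",C)
m=((hsv[:,:,0]>15)&(hsv[:,:,1]>90)&(hsv[:,:,2]>150)).astype(np.uint8)
cs,_=cv2.findContours(m,0,1);k=max(cs,key=cv2.contourArea);e=cv2.fitEllipse(cv2.convexHull(k))
print("inlay",e,ray("top",np.array(e[0])+[x0,y0],.067))
E
```

```text
[ 14 147 229] [ 28  87 247] [ 14 149 230] [120   1 249] [  0   0 247]
lid ell ((39.706993103027344, 43.912261962890625), (55.45047378540039, 55.948795318603516), 161.7808380126953)
lid centre [ 0.49706802 -0.03720023]
inlay ((39.57670974731445, 44.13964080810547), (47.0366325378418, 48.66701126098633), 0.6403698921203613) [ 0.49665043 -0.0369467 ]
```

View pics/crop.png

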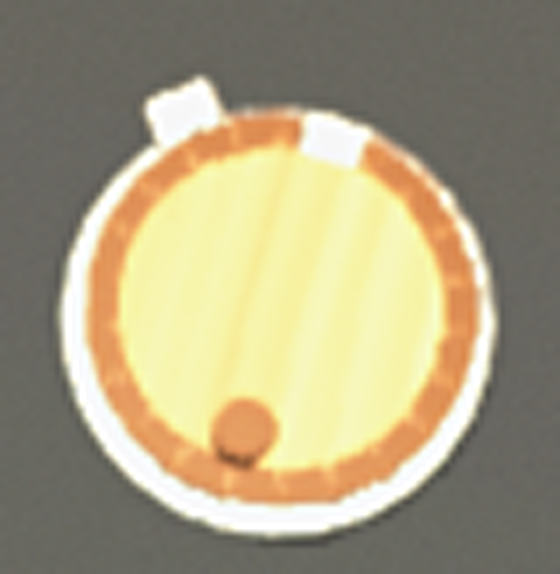

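The crop confirms the white box. In full-image top pixels, the lug is at (338.3,223.0), the notch at (360,227) and the knob top at (347.1,268.1).

Run:
```python
from h import *
C=np.array([.4969,-.0371])
f=lambda n,p,z:print(n,p:=ray("top",p,z),"r",np.linalg.norm(p-C),"ang",np.degrees(np.arctan2(*(p-C)[::-1])))
f("lug",(338.3,223),.050)
f("notch",(360,227),.063)
f("knob",(347.1,268.1),.089)
b=cv2.imread("pics/scene.png");x0,y0=270,210
c=b[y0:y0+75,x0:x0+80]
cv2.imwrite("pics/crop2.png",cv2.resize(c,None,fx=8,fy=8,interpolation=cv2.INTER_CUBIC))
print("C in scene",proj("scene",[*C,.067]))
for a in range(0,61,15):
  t=np.radians(a);print(a,proj("scene",[C[0]+.052*np.cos(t),C[1]+.052*np.sin(t),.058])-[x0,y0])
```

```text
lug [ 0.55395696 -0.01466173] r 0.061310457499540005 ang 21.46777068138289
notch [ 0.54246833 -0.05437479] r 0.04873284933209297 ang -20.76153828614179
knob [ 0.46245024 -0.02670085] r 0.035985110918005554 ang 163.20281472541794
C in scene [308.69548324 235.28006171]
0 [22.53843262 39.7562534 ]
15 [27.66096535 42.12835041]
30 [33.59221122 43.55440871]
45 [39.8978528  43.92145205]
60 [46.10969536 43.20071707]
```

View pics/crop2.png

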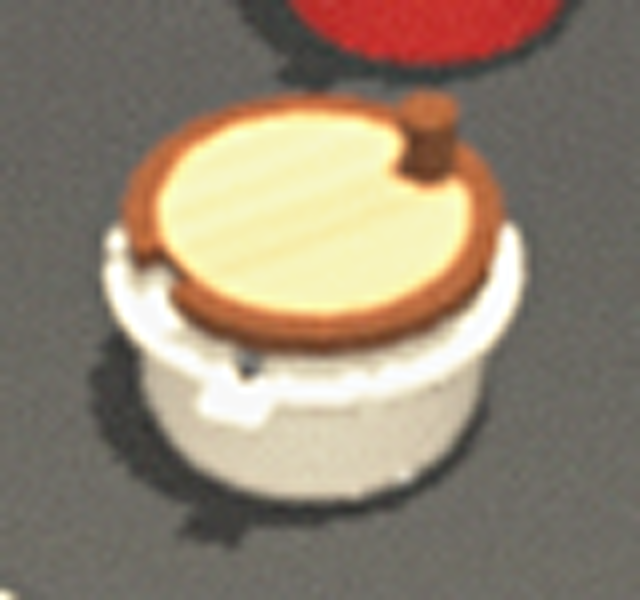

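In the scene crop, the dark pin is at about (248,365) in crop pixels, which is scene (301,255.6). That puts the pin at an azimuth of about 22°, agreeing with the lug. The notch is at about −18°, so the lid needs roughly +39° (anticlockwise). The knob has to move about 24 mm in −y.

```bash
cat >> h.py <<'E'
from scipy.spatial.transform import Rotation as R
def state():
    o=bot.get_obs();w,x,y,z=o["tool_rot"];return np.array(o["eef_pos"]),R.from_quat([x,y,z,w]),o
DOWN=R.from_matrix(np.array([[0,1,0],[1,0,0],[0,0,-1.]]))   # tool x=+y, y=+x, z down
def rows(way,rot_end=DOWN):
    p,r,_=state();n=len(way);dr=(r.inv()*rot_end).as_rotvec()
    for i,w in enumerate(way):
        print(np.round(r.inv().apply(w-p),4).tolist(),np.round(np.degrees(dr/n),2).tolist())
        p=np.array(w);r=r*R.from_rotvec(dr/n)
E
python3 - <<'E'
from h import *
p,r,_=state();a0=np.arctan2(p[1],p[0]);r0=np.hypot(*p[:2]);e=np.array([.462,.012,.13]);a1=np.arctan2(e[1],e[0]);r1=np.hypot(*e[:2])
rows([[ (r0+(r1-r0)*s)*np.cos(a0+(a1-a0)*s),(r0+(r1-r0)*s)*np.sin(a0+(a1-a0)*s),p[2]+(e[2]-p[2])*s] for s in np.arange(1,17)/16])
E
```

```text
[0.0552, -0.0156, 0.0063] [-0.01, -0.0, -4.7]
[0.0541, -0.0156, 0.0063] [-0.01, -0.0, -4.7]
[0.053, -0.0156, 0.0063] [-0.01, -0.0, -4.7]
[0.0518, -0.0157, 0.0063] [-0.01, -0.0, -4.7]
[0.0507, -0.0157, 0.0063] [-0.01, -0.0, -4.7]
[0.0496, -0.0157, 0.0063] [-0.01, -0.0, -4.7]
[0.0484, -0.0158, 0.0063] [-0.01, -0.0, -4.7]
[0.0473, -0.0158, 0.0063] [-0.01, -0.0, -4.7]
[0.0462, -0.0158, 0.0063] [-0.01, -0.0, -4.7]
[0.045, -0.0158, 0.0063] [-0.01, -0.0, -4.7]
[0.0439, -0.0158, 0.0063] [-0.01, -0.0, -4.7]
[0.0428, -0.0158, 0.0063] [-0.01, -0.0, -4.7]
[0.0416, -0.0158, 0.0063] [-0.01, -0.0, -4.7]
[0.0405, -0.0158, 0.0063] [-0.01, -0.0, -4.7]
[0.0394, -0.0158, 0.0063] [-0.01, -0.0, -4.7]
[0.0382, -0.0158, 0.0063] [-0.01, -0.0, -4.7]
```

Request:
{"api": "move_arm", "payload": {"commands": [[[0.055,-0.0157,0.0063,0,0,-4.7,0],[0.054,-0.0157,0.0063,0,0,-4.7,0],[0.053,-0.0157,0.0063,0,0,-4.7,0],[0.052,-0.0157,0.0063,0,0,-4.7,0],[0.051,-0.0157,0.0063,0,0,-4.7,0],[0.05,-0.0157,0.0063,0,0,-4.7,0],[0.048,-0.0157,0.0063,0,0,-4.7,0],[0.047,-0.0158,0.0063,0,0,-4.7,0],[0.046,-0.0158,0.0063,0,0,-4.7,0],[0.045,-0.0158,0.0063,0,0,-4.7,0],[0.044,-0.0158,0.0063,0,0,-4.7,0],[0.043,-0.0158,0.0063,0,0,-4.7,0],[0.042,-0.0158,0.0063,0,0,-4.7,0],[0.04,-0.0158,0.0063,0,0,-4.7,0],[0.039,-0.0158,0.0063,0,0,-4.7,0],[0.038,-0.0158,0.0063,0,0,-4.7,0],[0,0,0,0,0,0,0],[0,0,0,0,0,0,0]]]}}

```text
t: 2.35
eef_pos: [0.4622, 0.0104, 0.1305]
tool_rot: [0.0, 0.707, 0.707, -0.0]
contact_force: [-0.2, 0.0, 0.1]
gripper_width: -0.001
grasp_force: 0.0
```

Run:
```python
from h import *
p,r,o=state();print(o['t'],p,r.as_matrix().round(3),o["gripper_width"],o["contact_force"])
a=imaging.read_camera("wrist");cv2.imwrite("pics/w1.png",a[:,:,::-1])
rows([[.462,.008,.073]])
```

```text
2.35 [0.46223986 0.01035926 0.13045115] [[ 0.  1. -0.]
 [ 1. -0. -0.]
 [-0. -0. -1.]] -0.0010819652455420555 [-0.16997673  0.04244641  0.10991573]
[-0.0019, -0.0004, 0.0575] [0.0, 0.02, -0.09]
```

View pics/w1.png

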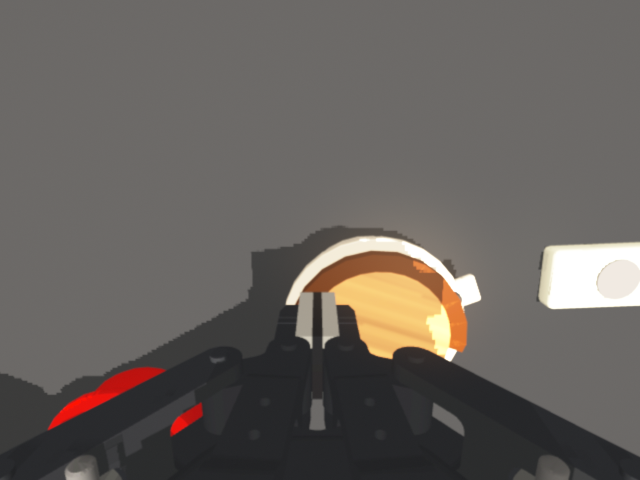

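The fingers are shut and above the free side of the knob. The lug shows at about (468,290) and the notch at about (450,353). Next I go down and push in −y, stopping a little short of the target.

Request:
{"api": "move_arm", "payload": {"commands": [[[0,0,0.025,0,0,0,0],[0,0,0.022,0,0,0,0],[0,0,0.0105,0,0,0,0],[-0.008,0,0,0,0,0,0],[-0.006,0,0,0,0,0,0],[-0.005,0,0,0,0,0,0]]]}}

```text
t: 3.15
eef_pos: [0.4623, -0.0082, 0.0736]
tool_rot: [0.0, 0.707, 0.707, 0.0]
contact_force: [-2.7, 5.3, 1.9]
gripper_width: 0.002
grasp_force: 2.9
```

Request:
{"api": "move_arm", "payload": {"commands": [[[-0.004,0,0,0,0,0,0],[-0.004,0,0,0,0,0,0],[-0.004,0,0,0,0,0,0],[-0.004,0,0,0,0,0,0],[-0.002,0,0,0,0,0,0],[0,0,0,0,0,0,0]]]}}

```text
t: 3.9
eef_pos: [0.4618, -0.026, 0.073]
tool_rot: [-0.0, 0.707, 0.707, -0.0]
contact_force: [-1.3, 3.0, -2.1]
gripper_width: 0.001
grasp_force: 1.4
```

Run:
```python
from h import *
p,r,o=state();print(o['t'],p,o["contact_force"])
a=imaging.read_camera("wrist");cv2.imwrite("pics/w2.png",a[150:450,200:600,::-1].repeat(2,0).repeat(2,1))
```

```text
3.9 [ 0.46180651 -0.02595405  0.0730465 ] [-1.29645746  3.02714267 -2.13900726]
```

View pics/w2.png

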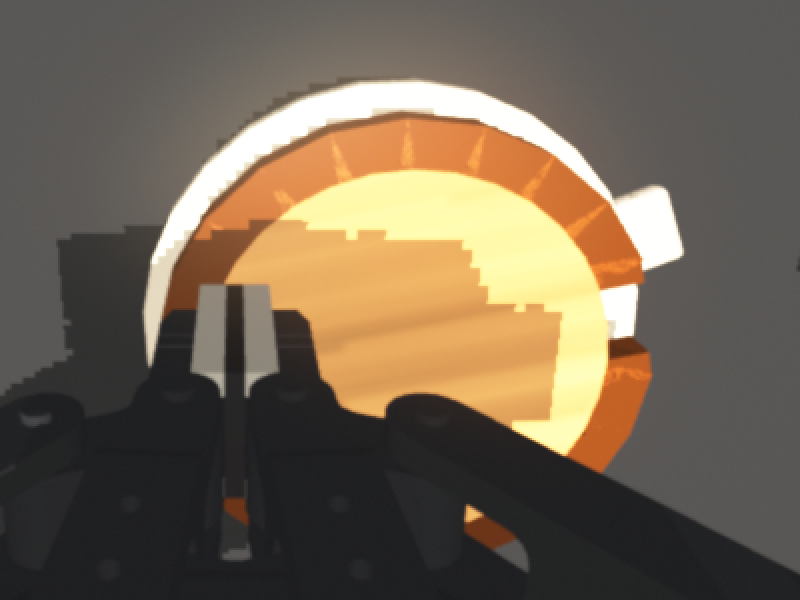

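The lid is turning. In full wrist pixels, the notch mouth is at about (521,306) and the lug's outer edge midpoint at about (537,260). I'll turn these into angles.

```bash
cat >> h.py <<'E'
def wray(px,z,p,r):
    c=imaging.calibration("wrist");M=c["mount"]
    d=r.apply(M[:3,:3]@np.linalg.solve(c["intrinsics"],[px[0],px[1],1]));o=p+r.apply(M[:3,3])
    return (o+d*(z-o[2])/d[2])[:2]
C=np.array([.4969,-.0371])
def wang(px,z,p,r):
    q=wray(px,z,p,r);v=q-C;return q.round(4),round(np.hypot(*v),4),round(np.degrees(np.arctan2(v[1],v[0])),1)
E
python3 - <<'E'
from h import *
p,r,o=state()
f=lambda u,v:(200+u/2,150+v/2)
for n,px,z in [("notchA",(640,284),.067),("notchB",(652,350),.067),("lugA",(665,187),.05),("lugB",(683,253),.05)]:
  print(n,*wang(f(*px),z,p,r))
# lid top centre from inlay left/top/right extremes is partly hidden; skip
E
```

```text
notchA [ 0.5449 -0.0196] 0.0511 20.0
notchB [ 0.5496 -0.0345] 0.0528 2.8
lugA [ 0.5566 -0.0038] 0.0684 29.1
lugB [ 0.563  -0.0193] 0.0685 15.1
```

The notch is at 11.4° and the lug at 22.1°. It needs about 10.7° more, which is 6.5 mm of push in −y.

Request:
{"api": "move_arm", "payload": {"commands": [[[-0.003,0,0,0,0,0,0],[-0.0025,0,0,0,0,0,0],[-0.001,0,0,0,0,0,0],[0,0,0,0,0,0,0]]]}}

```text
t: 4.45
eef_pos: [0.4626, -0.0328, 0.0731]
tool_rot: [0.0, 0.707, 0.707, 0.0]
contact_force: [-0.2, 2.8, -2.0]
gripper_width: -0.003
grasp_force: 1.2
```

Run:
```python
from h import *
p,r,o=state();print(o['t'],p,o["contact_force"])
a=imaging.read_camera("wrist");cv2.imwrite("pics/w3.png",a[200:400,400:650,::-1].repeat(3,0).repeat(3,1))
```

```text
4.45 [ 0.4626392  -0.03281221  0.07310069] [-0.24018107  2.79870212 -1.96671526]
```

View pics/w3.png

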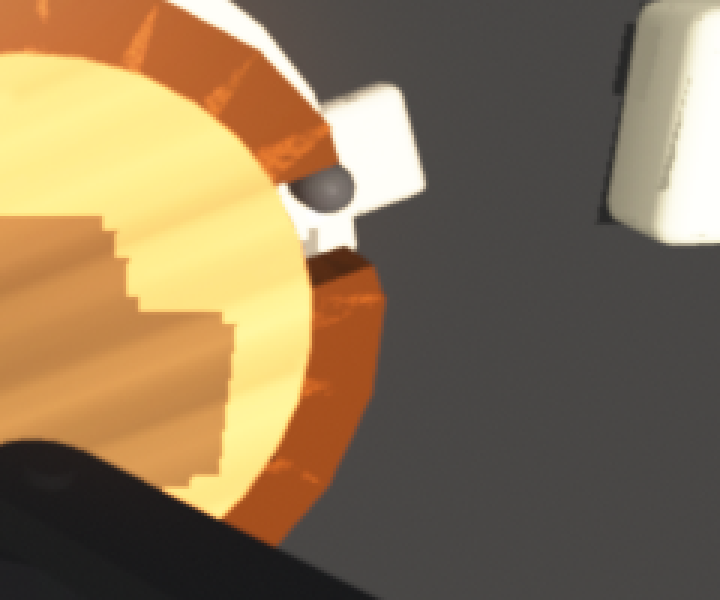

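The pin tip is now visible in the notch, at crop (328,186). The notch corners are at crop (338,163) and (374,264).

Run:
```python
from h import *
p,r,o=state()
f=lambda u,v:(400+u/3,200+v/3)
for n,px,z in [("notchA",(338,163),.067),("notchB",(375,265),.067),("lugA",(402,87),.05),("lugB",(425,187),.05),("pin",(330,186),.057)]:
  print(n,*wang(f(*px),z,p,r))
```

```text
notchA [ 0.5404 -0.0103] 0.0511 31.6
notchB [ 0.5475 -0.0249] 0.052 13.6
lugA [ 0.557  -0.0042] 0.0686 28.7
lugB [ 0.5628 -0.0195] 0.0682 15.0
pin [ 0.545 -0.017] 0.0522 22.7
```

The notch is at 22.6° and the pin at 22–22.7°, so they are aligned. I back off, lift, move over the lid's centre and press.

Request:
{"api": "move_arm", "payload": {"commands": [[[0.006,0,0,0,0,0,0],[0,0,-0.03,0,0,0,0],[-0.005,0.019,0,0,0,0,0],[-0.005,0.018,0,0,0,0,0],[0,0,0.02,0,0,0,0],[0,0,0.012,0,0,0,0],[0,0,0.002,0,0,0,0],[0,0,0.002,0,0,0,0],[0,0,0.002,0,0,0,0],[0,0,0,0,0,0,0]]]}}

```text
t: 5.75
eef_pos: [0.4994, -0.0365, 0.0656]
tool_rot: [0.0, 0.707, 0.707, 0.0]
contact_force: [-1.0, 0.6, 3.6]
gripper_width: 0.001
grasp_force: 1.8
```

Request:
{"api": "move_arm", "payload": {"commands": [[[0,0,0.002,0,0,0,0],[0,0,0.002,0,0,0,0],[0,0,0.0015,0,0,0,0],[0,0,0.001,0,0,0,0],[0,0,0,0,0,0,0]]]}}

```text
t: 6.38
eef_pos: [0.4994, -0.0365, 0.0591]
tool_rot: [0.0, 0.707, 0.707, 0.0]
contact_force: [-1.7, 0.2, 5.8]
gripper_width: 0.004
grasp_force: 2.6
```

It is moving down at about 6 N and is almost home. I press on until the force rises, then back off.

Request:
{"api": "move_arm", "payload": {"commands": [[[0,0,0.001,0,0,0,0],[0,0,0.001,0,0,0,0],[0,0,0.001,0,0,0,0],[0,0,0,0,0,0,0]]]}}

```text
t: 6.88
eef_pos: [0.4995, -0.0365, 0.058]
tool_rot: [0.001, 0.707, 0.707, -0.0]
contact_force: [-9.3, 0.3, 28.0]
gripper_width: 0.003
grasp_force: 14.2
```

The force rose to 28 N at z = 0.058, so the lid is on its stop. I lift off and look.

Request:
{"api": "move_arm", "payload": {"commands": [[[0,0,-0.005,0,0,0,0],[0,0,-0.04,0,0,0,0],[0,0,-0.05,0,0,0,0],[0,0,-0.05,0,0,0,0],[0,0,0,0,0,0,0],[0,0,0,0,0,0,0]]]}}

```text
t: 7.62
eef_pos: [0.4989, -0.0368, 0.2002]
tool_rot: [0.0, 0.707, 0.707, -0.0]
contact_force: [0.8, -0.3, -0.1]
gripper_width: 0.001
grasp_force: 0.0
```

Run:
```python
from h import *
p,r,o=state();print(o['t'],p,o["contact_force"])
b=imaging.read_camera("scene");cv2.imwrite("pics/s2.png",cv2.resize(b[200:340,200:360,::-1],None,fx=4,fy=4,interpolation=cv2.INTER_CUBIC))
```

```text
7.625 [ 0.49885071 -0.03679513  0.20019927] [ 0.75946641 -0.26053091 -0.08985656]
```

View pics/s2.png

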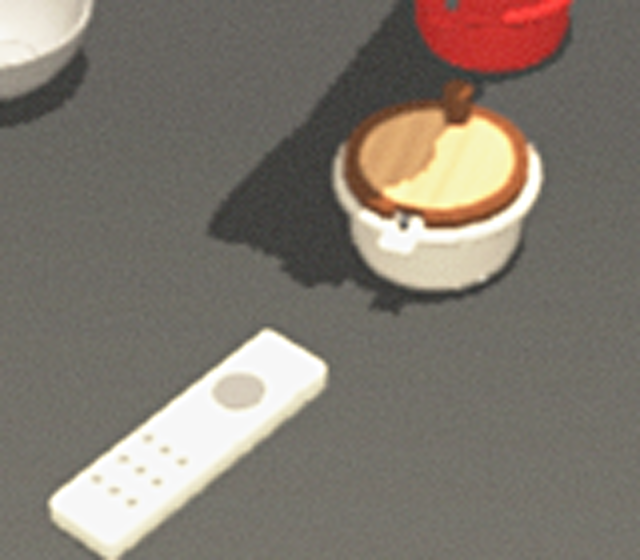

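The lid sits low on the rim, with the pin in the notch at crop (403,220). The arm is clear and the remote hasn't moved.

```bash
python3 -c "
from station import bot
print(bot.hand_in())"
```

```text
the job is handed in; nothing more can be done
None
```

I turned the lid until its notch was over the pin and pressed it down to its stop, with the arm never touching the remote, block, bowl or rack; the job is handed in at about 7.6 s, but no verdict was shown.

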